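# Set the panel holder's edge stop and hold its sprung jaw open

### The job

Get the sprung panel holder on the bench ready for the radio's back panel: slide the edge stop along its track until its pointer is level with the middle of the long marker (not the short one) and leave it there. Then pull the jaw out by its handle until the jaw's pointer is level with the middle of the marker beside it, and finish still holding it there against the spring, so that someone else can drop the panel in. Leave the other things on the bench where they are.

Things in the scene. Friction and masses are not known exactly. Their poses are not given: they have to be found in the camera images.
- holder: Panel holder, fixed at a varying place and angle: dark wooden base 280 x 270 x 12 mm, with a grey spring housing (top 50 mm above the bench) at holder x 45 to 145, y -110 to 110 mm. Origin: on its underside, 150 mm from the far edge and 130 mm from the near edge, midway across. x points away from the robot along the pull line (the jaw is pulled out along -x), y left, z up.
- stop (a joint): Position of the edge stop along its track on top of the housing, m, 0 to 0.14, growing towards the holder's +y; 0.07 is the middle of the holder (the stop's y in the holder's frame is this value minus 0.07). It has about 1.5 N of friction and stays where it is left.
- stop_grip (a point): Grip point of the edge stop, 75 mm above the bench, at holder x = 85 mm: an upright black fin 26 mm long (holder x), 14 mm thick (holder y), from 55 to 89 mm above the bench. Pinch it from above across its thickness. Round it the track and its foot plate reach 57 mm; the markers reach 58 mm and lie behind it, at holder x 108 mm or more.
- stop_pointer (a point): Tip of the stop's thin dark steel pointer, 21.5 mm from the fin towards the holder's +x, at the same holder y as the fin, 55 mm above the bench.
- long_marker: Long brass marker bar on the scale strip on the rear of the housing top: 34 mm (holder x) by 10 mm (holder y) by 8 mm high, fixed; origin at the centre of its underside, axes parallel to the holder's. It may be on the left or the right end; the edge stop starts between it and the short one.
- short_marker: Short brass marker, 12 mm (holder x) by 10 mm (holder y) by 8 mm high, on the same strip at the other end; not used for this panel. Origin at the centre of its underside.
- jaw (a joint): How far the sprung jaw is pulled out, m: 0 shut (where the spring keeps it) to 0.075, growing towards the holder's -x. A spring draws it back with about 4.5 N at 0 and 90 N/m more (about 9.5 N at 0.055), and it returns at once when let go.
- pull_handle (a point): Centre of the jaw's D-shaped steel pull handle, 44 mm above the bench: crossbar 140 mm long (holder y), 12 mm thick (holder x), from 31 to 57 mm above the bench (base below it: 12 mm). An arm at each end joins it to the jaw: 120 mm clear between arms, 61 mm between bar and jaw. Pinch it from above across its thickness. At holder x = -46, y = 0 mm when shut; moves with the jaw.
- jaw_pointer (a point): Tip of the thin dark steel pointer on the +y end of the jaw, 36 mm above the bench; at holder x = 29 mm, y = 104 mm with the jaw shut. It moves with the jaw.
- jaw_marker: Upright brass marker block on the +y edge of the base, 10 mm (holder x) by 20 mm (holder y) by 22 mm high on the 12 mm base, fixed, beside the jaw pointer's path; origin at the centre of its underside, axes parallel to the holder's. The jaw pointer has to come level with its middle in holder x.
- heat_sink: Bystander: finned aluminium heat sink 40 x 36 x 24 mm, standing on the front right (-x, -y) corner of the holder's base.
- screwdriver: Bystander: red-handled screwdriver lying on the bench left of the holder.
- screw_jar: Bystander: glass jar of screws, 72 mm across and 99 mm high, left of the holder.
- back_panel: Bystander: the radio's grey plastic back panel, 110 x 190 x 6 mm, lying flat to the right.
- iron_stand: Bystander: steel soldering iron stand, 90 x 150 mm foot, 100 mm high, far left.
- meter: Bystander: hand meter, 150 x 78 x 40 mm, lying near the front right.

How it is judged:
By the outcome, as a careful person would: the job done as asked, in the order asked, and still so for the second after the job is handed in, while the arm keeps its last pose, push and grip.
It also fails if it takes over 40 s, if anything falls off the work surface, if the arm or the gripper's body presses on something with over 40 N, if the wrist force passes 120 N, or if a joint passes its speed limit or range.

### The arm

A 7-joint arm with a two-finger parallel gripper is mounted at the origin on the work surface. World frame = base frame: x ahead of the robot, y to its left, z up, the work surface at z = 0. Lengths are in m, angles in rad, forces in N, time in s.
With the tool pointing down it reaches from about 0.425 to 0.925 m from the base axis. Payload 6.8 kg.
Tool frame: the origin (TCP) lies midway between the tips of the shut fingers; the grasp point (between the pads) lies 19 mm behind it; z points along the fingers, y is the line along which they close (so a half turn about z gives the same grasp; the last joint's range is limited). The gripper opens to 85 mm and grips with 20 to 120 N. Pads are 22 mm wide; open, the fingers measure 114 mm over their backs; the gripper's body (76 mm by 85 mm) begins 54 mm behind the grasp point. The pads swing forward as they close: fully open they stand 13 mm farther back than shut.
Start: joints at [-1.335, 0.477, 0.022, 1.555, -0.011, 1.109, -0.083], TCP at [0.228, 0.636, 0.231] pointing down, gripper open.
Joint ranges: [-2.96, 2.96], [-0.34, 2.1], [-1.41, 1.46], [0.24, 2.44], [-1.37, 4.51], [0.17, 1.92], [-2.96, 2.96]. Speed limits (rad/s): [2.39, 2.39, 3.14, 3.14, 3.14, 3.14, 3.14].

### API

Orientations are given as a rotation vector (axis times angle).
In Python, from bench import status, vision, r gives the robot as it stands. The module is installed in compiled form; this text tells all that it offers.
- The arm moves only by the shell command python3 -m handwheel 'ROWS' [OPENING] [FORCE]. ROWS is JSON, a list of rows, each an object with "dp": the shift along the tool's x, y, z in m, a list of three; "delta_rot": the turn, a rotation vector about the tool's x, y, z in rad, a list of three. In form: [{"dp": [x, y, z], "delta_rot": [rx, ry, rz]}, ...]. A call has 1 to 12 rows; each row is the pose to reach, as a shift and turn from the pose commanded when the call began, along the tool's axes at that moment; what a row does not reach only later rows make up. A row lasts 1/8 s, in which the tool goes at most 62.5 mm and 10.7 degrees, less where a joint would pass 70% of its speed; a pose out of reach is approached as far as the arm can. A call with a gripper value outside its range is refused whole. OPENING is the opening, from 0 (shut) to 1 (fully open), set as the call begins (- or left out, the last holds). The fingers move at their own pace and stop on an object; FORCE is the grip in N (left out, the last holds). Time passes only in rows, so rows that repeat a pose let the fingers close. It gives the time, the measured TCP pose, the force, the opening and the grip force at its end, in the units of the state.
- status.get_obs(): the state, without advancing time (a new reading comes with each control period).
- vision.grab_frame(name): name is "side" or "top" or "wrist"; returns a dict with "img" (420x560x3 uint8, blue, green, red), "fovy" (degrees; the focal length in pixels is half the picture's height over the tangent of half this angle, whatever the lens; pixels are square), "cx", "cy" (the principal point, pixels), "world_from_camera" (4x4, takes a point from camera to world coordinates). Camera axes: x right, y up, looking along -z (the intrinsics and any distortion apply to the point x, -y, -z); pixel columns grow to the right and rows downward; lengths in m; the calibration is good to about 2 mm. The wrist camera is an equidistant fisheye: a pixel r from the principal point sees the ray r / f radians off the axis. A picture is of the moment at which its call begins. There is no depth.
- r.hand_in(): hands the job in; it is judged then, once.
The state is a dict: "clock": time; "joints": joint angles; "qvel": joint speeds; "tau": joint torques, N m; "tcp_pos": TCP position; "orientation": TCP orientation; "contact_force": force on the tool from outside, world axes, zero at the start; "moment": the same for the moment, N m; "grip_width": finger opening in m; "gripper_force": force on a finger pad.
Only numpy, scipy, OpenCV 4.12 (cv2) and the standard library are available. Lean on these libraries where they do the work, as an engineer would, in place of code of your own. Each camera call takes 0.05 s, during which the arm holds its last target. There are 200 camera calls.

## Working session

There is one attempt and no reset: what is moved stays moved. The work goes in short steps, Python scripts to look and compute and a shell command to move; the robot and the scene stay as the last step left them, time stands still between calls to the robot, and variables do not carry over. Pictures are saved under pics/ and viewed, at most 10 in all, crops included, and the job is handed in when it is done.

```bash
mkdir -p pics; cat > h.py <<'E'
import numpy as np, cv2
from bench import status, vision, r
from scipy.spatial.transform import Rotation as R
def save(n,fn):
    f=vision.grab_frame(n); cv2.imwrite('pics/'+fn+'.png',f['img']); np.save('pics/'+fn+'.npy',{k:v for k,v in f.items()},allow_pickle=True); return f
def load(fn): return np.load('pics/'+fn+'.npy',allow_pickle=True).item()
def ray(f,u,v,fish=False):
    F=f['img'].shape[0]/2/np.tan(np.radians(f['fovy'])/2)
    x,y=(u-f['cx'])/F,(v-f['cy'])/F
    if fish:
        t=np.hypot(x,y); s=np.sin(t)/max(t,1e-9); d=np.array([x*s,-y*s,-np.cos(t)])
    else: d=np.array([x,-y,-1])
    T=np.array(f['world_from_camera']); return T[:3,3],T[:3,:3]@d
def at(f,u,v,z,fish=False):
    o,d=ray(f,u,v,fish); return (o+d*(z-o[2])/d[2])[:2]
def proj(f,p):
    F=f['img'].shape[0]/2/np.tan(np.radians(f['fovy'])/2)
    T=np.array(f['world_from_camera']); c=T[:3,:3].T@(np.array(p)-T[:3,3]); return f['cx']+F*c[0]/-c[2], f['cy']-F*c[1]/-c[2]
E
python3 - <<'E'
from h import *
for n in('top','side'):
    f=save(n,n+'0'); print(n,f['fovy'],f['cx'],f['cy'],[k for k in f],np.round(f['world_from_camera'],3).tolist())
o=status.get_obs(); print(o['clock'],o['tcp_pos'],o['orientation'],o['grip_width'])
E
```

```text
top 44.46131657403485 283.37914118935527 219.74859411175896 ['img', 'fovy', 'cx', 'cy', 'world_from_camera'] [[0.018, 0.99, -0.137, 0.335], [-1.0, 0.017, -0.013, 0.001], [-0.011, 0.137, 0.99, 1.485], [0.0, 0.0, 0.0, 1.0]]
side 54.75472040105444 281.09730046547304 209.7960160263065 ['img', 'fovy', 'cx', 'cy', 'world_from_camera'] [[0.988, 0.095, -0.12, 0.407], [-0.153, 0.58, -0.8, -0.838], [-0.006, 0.809, 0.587, 0.69], [0.0, 0.0, 0.0, 1.0]]
0.1 [0.22735484 0.63501695 0.23043677] [-5.37248749e-01 -3.09519478e+00  2.48993532e-03] 0.085560470191764
```

View pics/top0.png

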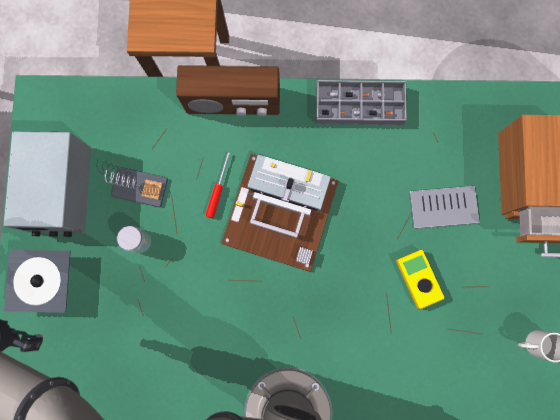

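View pics/side0.png

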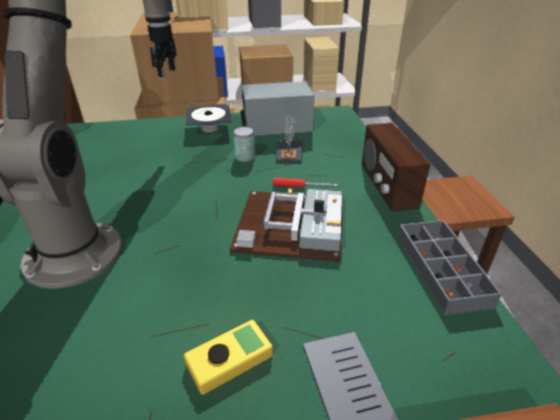

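The top view shows the holder near (280, 212), rotated slightly clockwise, with the robot at the bottom. I'll enlarge that area.

```bash
python3 - <<'E'
from h import *
f=load('top0'); c=f['img'][140:280,205:350]; cv2.imwrite('pics/c1.png',cv2.resize(c,None,fx=4.2,fy=4.2,interpolation=cv2.INTER_CUBIC))
E
```

```text
(no output)
```

View pics/c1.png

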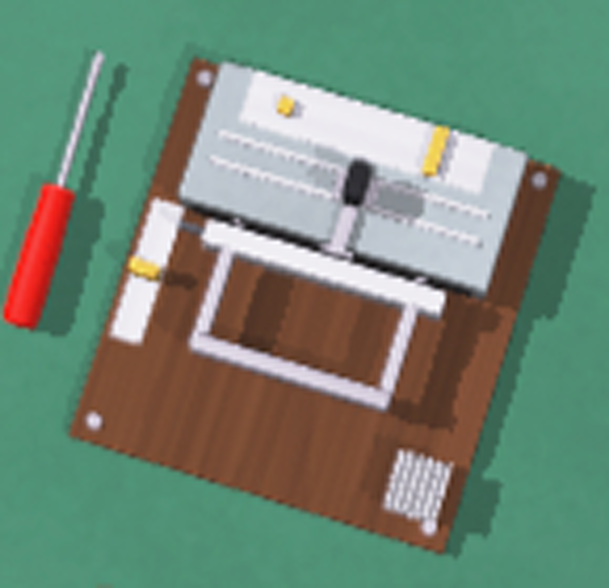

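The crop shows the long marker on the right (crop 436,152), the short marker on the left (286,105), the fin at (357,182), the jaw marker at (146,268), the handle bar from (192,345) to (388,403), and the base corners at (195,60), (70,437), (447,553) and (560,167).

```bash
cat >> h.py <<'E'
def fit(P,Q): # planar rigid Q = R P + t
    P,Q=np.array(P),np.array(Q);p,q=P.mean(0),Q.mean(0);a=P-p;b=Q-q
    th=np.arctan2((a[:,0]*b[:,1]-a[:,1]*b[:,0]).sum(),(a*b).sum());c,s=np.cos(th),np.sin(th);M=np.array([[c,-s],[s,c]])
    return th,q-M@p,M,np.linalg.norm(a@M.T-b,axis=1)
E
python3 - <<'E'
from h import *
f=load('top0')
A=lambda u,v,z: at(f,205+(u+.5)/4.2-.5,140+(v+.5)/4.2-.5,z)
cor=[A(195,60,.012),A(70,437,.012),A(447,553,.012),A(560,167,.012)]
th,t,M,e=fit([(.15,.135),(-.13,.135),(-.13,-.135),(.15,-.135)],cor)
print('theta',th,np.degrees(th),'t',t,'res',e)
H=lambda n,u,v,z: print(n,A(u,v,z),'holder',M.T@(A(u,v,z)-t))
H('long',437,150,.058);H('short',287,104,.058);H('fin',357,167,.089);H('jm',146,267,.034);H('barL',192,343,.057);H('barR',388,403,.057)
o=status.get_obs();Rt=R.from_rotvec(o['orientation']).as_matrix();print(Rt.round(3), o['tcp_pos'])
E
```

```text
theta -0.2792815529718499 -16.001654281146333 t [0.55319071 0.03294667] res [0.00220668 0.00070527 0.00055101 0.00167691]
long [ 0.66068927 -0.04920093] holder [ 0.12597862 -0.04933108]
short [0.69094688 0.05280861] holder [0.12694339 0.05706693]
fin [0.64130161 0.00455448] holder [ 0.09252368 -0.003003  ]
jm [0.58141792 0.14754295] holder [-0.00445668  0.11793736]
barL [0.52651732 0.11289938] holder [-0.04768006  0.06950193]
barR [ 0.48845138 -0.01864904] holder [-0.04800778 -0.06744295]
[[-0.942  0.337 -0.   ]
 [ 0.337  0.942 -0.002]
 [-0.    -0.002 -1.   ]] [0.22735484 0.63501695 0.23043677]
```

```bash
cat >> h.py <<'E'
TH,T0=-0.2793,np.array([.5532,.0329])
def W(x,y): c,s=np.cos(TH),np.sin(TH); return T0+np.array([[c,-s],[s,c]])@np.array([x,y])
def inv(p): c,s=np.cos(TH),np.sin(TH); return np.array([[c,s],[-s,c]])@(np.array(p)[:2]-T0)
def go(hx,hy,z,th=None):
    th=TH if th is None else th
    o=status.get_obs();Rt=R.from_rotvec(o['orientation'])
    g=R.from_matrix(np.array([[-np.cos(th),-np.sin(th),0],[-np.sin(th),np.cos(th),0],[0,0,-1]]))
    d=np.r_[W(hx,hy),z]-o['tcp_pos']
    print('t',round(o['clock'],2),'tcp holder',inv(o['tcp_pos']).round(4),o['tcp_pos'][2].round(4),'w',round(o['grip_width'],4),'F',np.round(o['contact_force'],1),'g',np.round(o['gripper_force'],1))
    print('dp',Rt.inv().apply(d).round(4).tolist(),'rot',(Rt.inv()*g).as_rotvec().round(4).tolist())
E
python3 -c "
from h import *
go(.085,-.003,.17)"
```

```text
t 0.1 tcp holder [-0.4792  0.489 ] 0.2304 w 0.0856 F [-0.4  0.5 -0.4] g 0.0
dp [-0.5947, -0.4545, 0.0612] rot [-0.0016, 0.0001, -0.0644]
```

```bash
A='{"dp":[-0.5947,-0.4545,0.0],"delta_rot":[-0.0016,0.0,-0.0644]}'; python3 -m handwheel '[{"dp":[-0.12,-0.09,0],"delta_rot":[0,0,-0.03]},{"dp":[-0.3,-0.23,0],"delta_rot":[-0.0016,0,-0.0644]},{"dp":[-0.595,-0.4545,0.0],"delta_rot":[-0.0016,0,-0.0644]},{"dp":[-0.595,-0.4545,0.0],"delta_rot":[-0.0016,0,-0.0644]},{"dp":[-0.595,-0.4545,0.0],"delta_rot":[-0.0016,0,-0.0644]},{"dp":[-0.595,-0.4545,0.0],"delta_rot":[-0.0016,0,-0.0644]},{"dp":[-0.595,-0.4545,0.0],"delta_rot":[-0.0016,0,-0.0644]},{"dp":[-0.595,-0.4545,0.0],"delta_rot":[-0.0016,0,-0.0644]},{"dp":[-0.595,-0.4545,0.0],"delta_rot":[-0.0016,0,-0.0644]},{"dp":[-0.595,-0.4545,0.0],"delta_rot":[-0.0016,0,-0.0644]},{"dp":[-0.595,-0.4545,0.0],"delta_rot":[-0.0016,0,-0.0644]},{"dp":[-0.595,-0.4545,0.0],"delta_rot":[-0.0016,0,-0.0644]}]' 1 40
python3 -c "
from h import *
go(.085,-.003,.17)"
```

```text
clock: 1.6
tcp_pos: [0.6352, 0.0054, 0.231]
orientation: [-0.437, -3.111, -0.003]
contact_force: [1.2, 1.3, 0.4]
grip_width: 0.0855
gripper_force: 0.0
t 1.6 tcp holder [ 0.0864 -0.0039] 0.231 w 0.0855 F [1.2 1.3 0.4] g 0.0
dp [0.0013, 0.0008, 0.061] rot [0.0016, -0.0004, 0.0001]
```

Arrived above the fin. I'll look through the wrist camera to refine.

```bash
python3 - <<'E'
from h import *
f=save('wrist','w1'); print(f['fovy'],f['cx'],f['cy'],np.round(f['world_from_camera'],3).tolist())
cv2.imwrite('pics/w1b.png',cv2.resize(f['img'],(800,600),interpolation=cv2.INTER_CUBIC))
E
```

```text
65.70646984690485 285.2707749681742 213.28756717052846 [[0.276, -0.926, -0.258, 0.57], [0.961, 0.266, 0.074, 0.023], [0.001, -0.269, 0.963, 0.374], [0.0, 0.0, 0.0, 1.0]]
```

View pics/w1b.png

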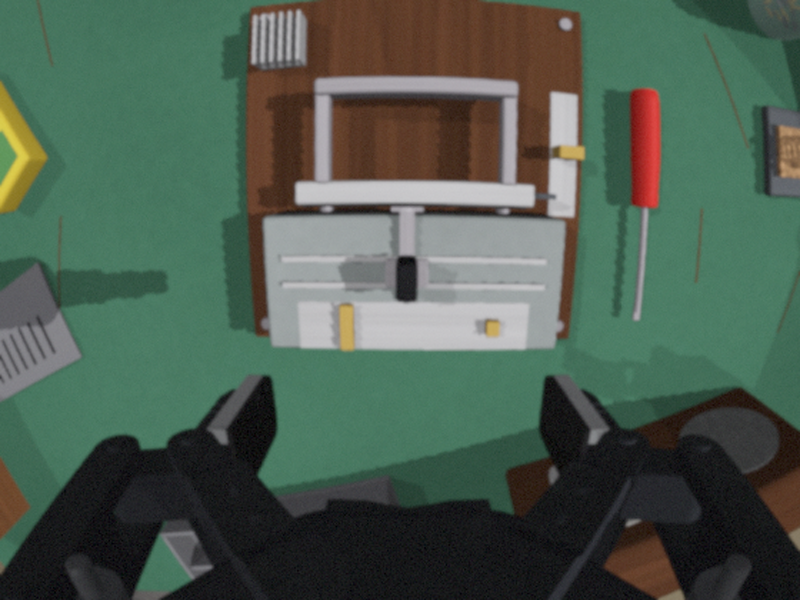

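The wrist view shows the housing top corners at (263,216), (565,214), (271,349), (558,347). The fin is at (406,280), the long marker at (347,327), the short marker at (493,328) and the jaw marker at (568,152). The pose can be refitted from these.

```bash
python3 - <<'E'
from h import *
f=load('w1')
A=lambda u,v,z: at(f,(u+.5)/1.4286-.5,(v+.5)/1.4286-.5,z,True)
P=[(.045,-.11),(.045,.11),(.145,-.11),(.145,.11),(-.13,.135),(-.13,-.135)]
Q=[A(263,216,.05),A(565,214,.05),A(271,349,.05),A(558,347,.05),A(581,12,.012),A(247,5,.012)]
th,t,M,e=fit(P,Q); print(th,t,e.round(4))
for n,u,v,z in [('long',347,324,.058),('long+',355,324,.058),('long-',339.5,324,.058),('short',493,327,.058),('fin+',416,275,.089),('fin-',396,275,.089),('jm near',568,146,.034),('jm far',568,158.5,.034),('jawptr',556,197,.036),('bar',416,86,.057)]:
    print(n,(M.T@(A(u,v,z)-t)).round(4), inv(A(u,v,z)).round(4))
E
```

```text
-0.28194622308148526 [0.55153782 0.03403256] [0.001  0.0029 0.0013 0.0012 0.0031 0.0018]
long [ 0.123  -0.0487] [ 0.121  -0.0484]
long+ [ 0.123  -0.0429] [ 0.121  -0.0426]
long- [ 0.1231 -0.0542] [ 0.121  -0.0539]
short [0.1252 0.0567] [0.1235 0.057 ]
fin+ [0.0806 0.    ] [0.0787 0.0004]
fin- [ 0.0806 -0.0125] [ 0.0787 -0.0121]
jm near [-0.0082  0.1146] [-0.0098  0.1152]
jm far [0.0014 0.1148] [-0.0003  0.1154]
jawptr [0.0311 0.1054] [0.0295 0.1059]
bar [-0.0434  0.0002] [-0.0453  0.0009]
```

```bash
python3 -m handwheel '[{"dp":[0.0015,-0.0005,0.05],"delta_rot":[0,0,0]},{"dp":[0.0015,-0.0005,0.1],"delta_rot":[0,0,0]},{"dp":[0.0015,-0.0005,0.14],"delta_rot":[0,0,0]},{"dp":[0.0015,-0.0005,0.16],"delta_rot":[0,0,0]},{"dp":[0.0015,-0.0005,0.169],"delta_rot":[0,0,0]},{"dp":[0.0015,-0.0005,0.169],"delta_rot":[0,0,0]}]'
python3 -c "
from h import *
go(.085,-.005,.062)"
```

```text
clock: 2.4
tcp_pos: [0.6335, 0.0073, 0.0628]
orientation: [0.437, 3.11, 0.003]
contact_force: [0.2, 0.6, -0.6]
grip_width: 0.0853
gripper_force: 0.0
t 2.4 tcp holder [ 0.0842 -0.0025] 0.0628 w 0.0853 F [ 0.2  0.6 -0.6] g 0.0
dp [-0.0008, -0.0025, 0.0008] rot [0.0018, 0.0007, -0.0001]
```

```bash
python3 -m handwheel '[{"dp":[0,0,0],"delta_rot":[0,0,0]},{"dp":[0,0,0],"delta_rot":[0,0,0]},{"dp":[0,0,0],"delta_rot":[0,0,0]},{"dp":[0,0,0],"delta_rot":[0,0,0]},{"dp":[0,0,0],"delta_rot":[0,0,0]},{"dp":[0,0,0],"delta_rot":[0,0,0]}]' 0 30
python3 -c "
from h import *
go(.085,-.0485,.062);f=save('wrist','w2')
cv2.imwrite('pics/w2b.png',cv2.resize(f['img'],(800,600),interpolation=cv2.INTER_CUBIC))"
```

```text
clock: 3.15
tcp_pos: [0.6332, 0.0072, 0.0627]
orientation: [0.438, 3.11, 0.003]
contact_force: [-2.1, -0.3, 5.1]
grip_width: 0.014
gripper_force: 32.9
t 3.15 tcp holder [ 0.084  -0.0027] 0.0627 w 0.014 F [-2.1 -0.3  5.1] g 32.9
dp [-0.0011, -0.0458, 0.0006] rot [0.0018, 0.0004, -0.0004]
```

View pics/w2b.png

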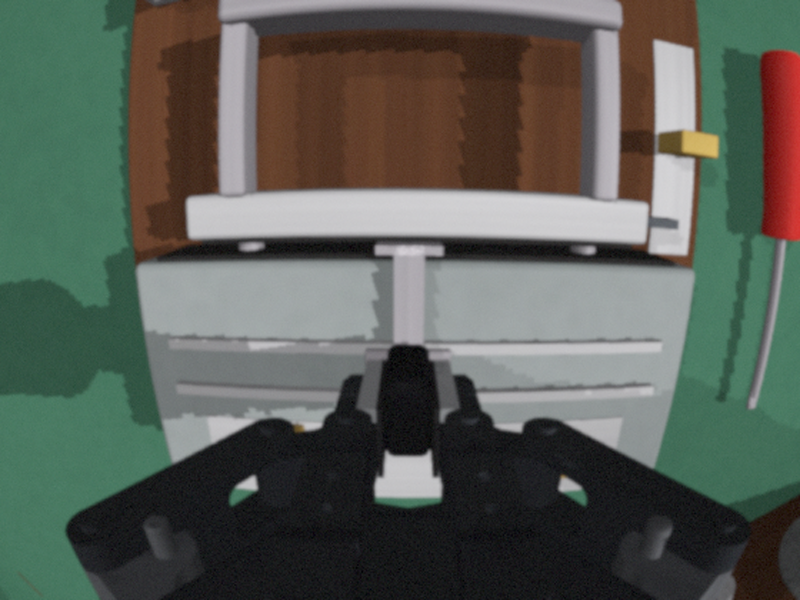

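The fin is gripped, with the width at 14 mm. Now I'll slide the stop towards the long marker (-y).

```bash
python3 -m handwheel '[{"dp":[0,-0.008,0],"delta_rot":[0,0,0]},{"dp":[0,-0.016,0],"delta_rot":[0,0,0]},{"dp":[0,-0.024,0],"delta_rot":[0,0,0]},{"dp":[0,-0.032,0],"delta_rot":[0,0,0]},{"dp":[0,-0.040,0],"delta_rot":[0,0,0]},{"dp":[0,-0.044,0],"delta_rot":[0,0,0]},{"dp":[0,-0.046,0],"delta_rot":[0,0,0]},{"dp":[0,-0.046,0],"delta_rot":[0,0,0]},{"dp":[0,-0.046,0],"delta_rot":[0,0,0]}]'
python3 -c "
from h import *
go(.085,-.0485,.062)"
python3 -m handwheel '[{"dp":[0,0,0],"delta_rot":[0,0,0]},{"dp":[0,0,0],"delta_rot":[0,0,0]},{"dp":[0,0,0],"delta_rot":[0,0,0]},{"dp":[0,0,-0.02],"delta_rot":[0,0,0]},{"dp":[0.02,0,-0.06],"delta_rot":[0,0,0]},{"dp":[0.05,0,-0.1],"delta_rot":[0,0,0]},{"dp":[0.07,0,-0.1],"delta_rot":[0,0,0]},{"dp":[0.07,0,-0.1],"delta_rot":[0,0,0]}]' 1
python3 -c "
from h import *
go(-.046,0,.10);f=save('wrist','w3');g=save('top','t3')
c=f['img'][150:350,100:420]
cv2.imwrite('pics/w3b.png',cv2.resize(f['img'],(800,600),interpolation=cv2.INTER_CUBIC))"
```

```text
clock: 4.32
tcp_pos: [0.6201, -0.0368, 0.0627]
orientation: [-0.438, -3.111, -0.003]
contact_force: [-3.1, 1.7, 7.1]
grip_width: 0.0133
gripper_force: 33.3
t 4.33 tcp holder [ 0.0835 -0.0486] 0.0627 w 0.0133 F [-3.1  1.7  7.1] g 33.3
dp [-0.0015, 0.0001, 0.0007] rot [0.0021, -0.0004, -0.0003]
clock: 5.32
tcp_pos: [0.5525, -0.0174, 0.1639]
orientation: [0.436, 3.109, 0.004]
contact_force: [0.4, -0.6, -0.3]
grip_width: 0.0854
gripper_force: 0.0
t 5.33 tcp holder [ 0.0132 -0.0486] 0.1639 w 0.0854 F [ 0.4 -0.6 -0.3] g 0.0
dp [0.0592, 0.0484, 0.064] rot [0.0029, 0.0013, 0.0005]
```

View pics/w3b.png

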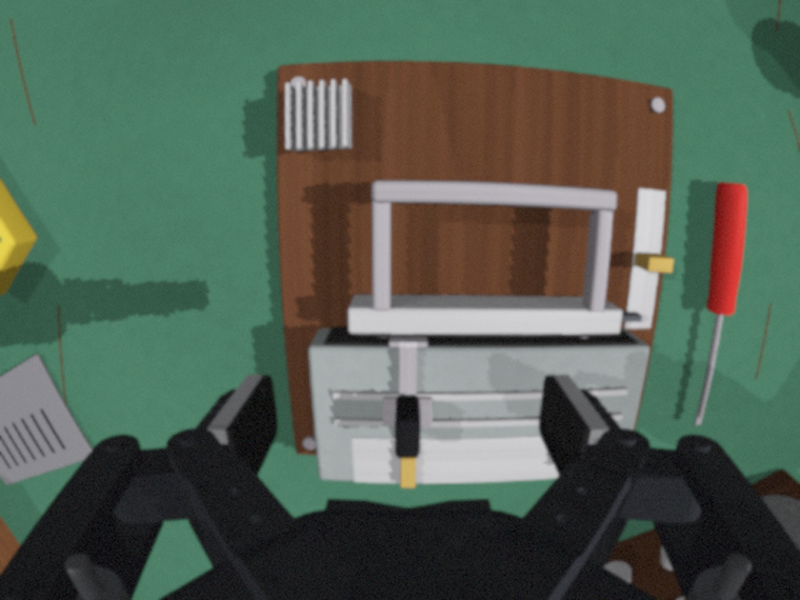

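The fin (407,425) and the long marker (408,472) look almost in line. I'll enlarge to check.

```bash
python3 - <<'E'
from h import *
f=load('w3')['img'][270:345,245:325]; g=load('t3')['img'][150:215,280:340]
a=cv2.resize(f,(400,375),interpolation=cv2.INTER_CUBIC);b=cv2.resize(g,(346,375),interpolation=cv2.INTER_CUBIC)
cv2.imwrite('pics/c4.png',np.hstack([a,b]))
E
```

```text
(no output)
```

View pics/c4.png

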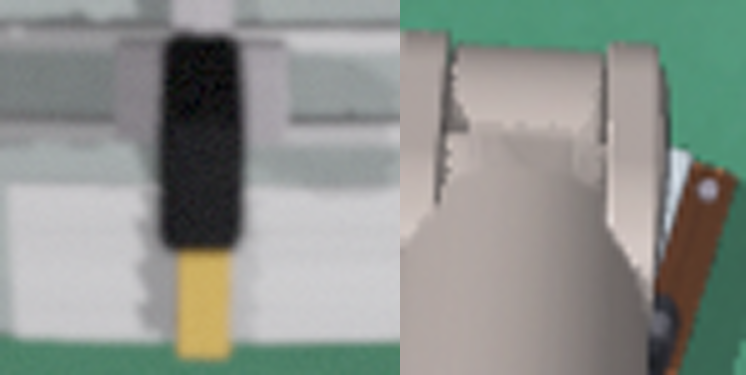

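```bash
python3 - <<'E'
from h import *
f=load('w3')
A=lambda u,v,z: inv(at(f,245+(u+.5)/5-.5,270+(v+.5)/5-.5,z,True))*1e3
print('marker',A(177,270,.058),A(232,270,.058),A(177.5,330,.058),A(232,330,.058))
print('fin',A(161,190,.089),A(243,190,.089),A(165,60,.089),A(242,60,.089)); print('foot',A(117,80,.057),A(288,80,.057))
E
```

```text
marker [120.18067027 -54.16836752] [120.20035258 -44.08099151] [134.26638127 -54.18964122] [134.28826016 -43.96599422]
fin [ 82.90504461 -55.99927618] [ 82.92328418 -43.19225553] [ 59.6688259  -55.13422152] [ 59.68517012 -43.57445656]
foot [ 80.46821474 -64.28468805] [ 80.50802832 -34.64729565]
```

The stop is within about 0.4 mm of the marker's middle. Next is the handle: rotate 90° and move over it.

```bash
python3 -c "
from h import *
print(status.get_obs()['joints'])
go(-.0465,0,.12,TH+np.pi/2);go(-.0465,0,.12,TH-np.pi/2)"
```

```text
[-0.30819618  0.36307938  0.28513348  1.9316205  -0.13395291  0.86279442
  1.33795267]
t 5.42 tcp holder [ 0.0144 -0.0487] 0.1631 w 0.0851 F [ 0.4  0.3 -0.8] g 0.0
dp [0.061, 0.0486, 0.0431] rot [0.0006, 0.0028, -1.5708]
t 5.42 tcp holder [ 0.0144 -0.0487] 0.1631 w 0.0851 F [ 0.4  0.3 -0.8] g 0.0
dp [0.061, 0.0486, 0.0431] rot [0.0028, -0.0006, 1.5708]
```

```bash
python3 -m handwheel '[{"dp":[0.02,0.02,0],"delta_rot":[0,0,-0.18]},{"dp":[0.05,0.04,0],"delta_rot":[0,0,-0.36]},{"dp":[0.061,0.0486,0],"delta_rot":[0,0,-0.54]},{"dp":[0.061,0.0486,0],"delta_rot":[0,0,-0.72]},{"dp":[0.061,0.0486,0],"delta_rot":[0,0,-0.9]},{"dp":[0.061,0.0486,0],"delta_rot":[0,0,-1.08]},{"dp":[0.061,0.0486,0],"delta_rot":[0,0,-1.26]},{"dp":[0.061,0.0486,0],"delta_rot":[0,0,-1.42]},{"dp":[0.061,0.0486,0.02],"delta_rot":[0,0,-1.5708]},{"dp":[0.061,0.0486,0.043],"delta_rot":[0,0,-1.5708]},{"dp":[0.061,0.0486,0.043],"delta_rot":[0,0,-1.5708]},{"dp":[0.061,0.0486,0.043],"delta_rot":[0,0,-1.5708]}]' 0.8 60
python3 -c "
from h import *
print(status.get_obs()['joints'])
go(-.0465,0,.026,TH+np.pi/2);f=save('wrist','w5')
cv2.imwrite('pics/w5b.png',cv2.resize(f['img'],(800,600),interpolation=cv2.INTER_CUBIC))"
```

```text
clock: 6.92
tcp_pos: [0.5086, 0.0457, 0.1197]
orientation: [-1.889, 2.508, 0.001]
contact_force: [0.0, -0.4, 0.9]
grip_width: 0.0686
gripper_force: 0.0
[-0.17366812  0.35426575 -0.04491543  2.04474776  0.02109311  0.74174921
  2.63023603]
t 6.92 tcp holder [-0.0464 -0.    ] 0.1197 w 0.0686 F [ 0.  -0.4  0.9] g 0.0
dp [0.0001, 0.0001, 0.0937] rot [-0.0005, 0.0018, -0.0007]
```

View pics/w5b.png

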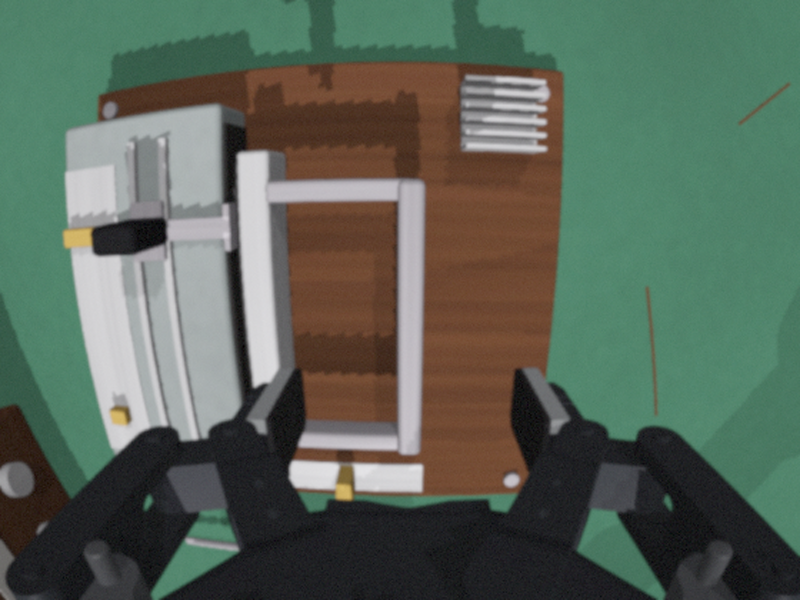

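The bar (411,315) lies midway between the fingers. I'll descend and grip.

```bash
python3 -m handwheel '[{"dp":[0,0,0.04],"delta_rot":[0,0,0]},{"dp":[0,0,0.07],"delta_rot":[0,0,0]},{"dp":[0,0,0.088],"delta_rot":[0,0,0]},{"dp":[0,0,0.093],"delta_rot":[0,0,0]},{"dp":[0,0,0.093],"delta_rot":[0,0,0]}]'
python3 -m handwheel '[{"dp":[0,0,0],"delta_rot":[0,0,0]},{"dp":[0,0,0],"delta_rot":[0,0,0]},{"dp":[0,0,0],"delta_rot":[0,0,0]},{"dp":[0,0,0],"delta_rot":[0,0,0]},{"dp":[0,0,0],"delta_rot":[0,0,0]},{"dp":[0,0,0],"delta_rot":[0,0,0]}]' 0 60
python3 -c "
from h import *
go(-.080,0,.026,TH+np.pi/2)"
```

```text
clock: 7.6
tcp_pos: [0.5085, 0.046, 0.0269]
orientation: [-1.889, 2.507, 0.001]
contact_force: [-0.4, -0.5, -0.4]
grip_width: 0.0683
gripper_force: 0.0
clock: 8.35
tcp_pos: [0.5078, 0.046, 0.0268]
orientation: [-1.888, 2.509, 0.002]
contact_force: [-2.5, 0.9, 6.1]
grip_width: 0.0113
gripper_force: 58.6
t 8.35 tcp holder [-0.0473  0.0001] 0.0268 w 0.0113 F [-2.5  0.9  6.1] g 58.6
dp [0.0001, 0.0327, 0.0008] rot [0.0, 0.0019, -0.0011]
```

```bash
python3 -m handwheel '[{"dp":[0,0.006,0],"delta_rot":[0,0,0]},{"dp":[0,0.012,0],"delta_rot":[0,0,0]},{"dp":[0,0.018,0],"delta_rot":[0,0,0]},{"dp":[0,0.024,0],"delta_rot":[0,0,0]},{"dp":[0,0.029,0],"delta_rot":[0,0,0]},{"dp":[0,0.032,0],"delta_rot":[0,0,0]},{"dp":[0,0.0335,0],"delta_rot":[0,0,0]},{"dp":[0,0.0335,0],"delta_rot":[0,0,0]},{"dp":[0,0.0335,0],"delta_rot":[0,0,0]}]'
python3 -c "
from h import *
go(-.080,0,.026,TH+np.pi/2)
f=save('wrist','w6');t=save('top','t6');s=save('side','s6')
p=lambda q,x,y,z: [round(float(v)) for v in proj(q,[*W(x,y),z])]
u,v=p(t,-.0045,.11,.035);u2,v2=p(s,-.0045,.11,.035);print(u,v,u2,v2)
R_=lambda i,w,h: cv2.resize(i,(w,h),interpolation=cv2.INTER_CUBIC)
a=R_(t['img'][v-25:v+25,u-25:u+25],300,300);b=R_(s['img'][v2-25:v2+25,u2-25:u2+25],300,300)
c=R_(f['img'],400,300)
cv2.imwrite('pics/c6.png',np.vstack([np.hstack([a,b,np.zeros((300,200,3),np.uint8)]),np.hstack([c,R_(f['img'][250:400,150:350],400,300)])]))
"
```

```text
clock: 9.48
tcp_pos: [0.4781, 0.0549, 0.0269]
orientation: [-1.885, 2.506, -0.003]
contact_force: [6.6, -1.7, -3.0]
grip_width: 0.0106
gripper_force: 58.9
t 9.47 tcp holder [-0.0783  0.0004] 0.0269 w 0.0106 F [ 6.6 -1.7 -3. ] g 58.9
dp [0.0004, 0.0017, 0.0008] rot [-0.0046, 0.0034, -0.0017]
242 204 290 192
```

View pics/c6.png

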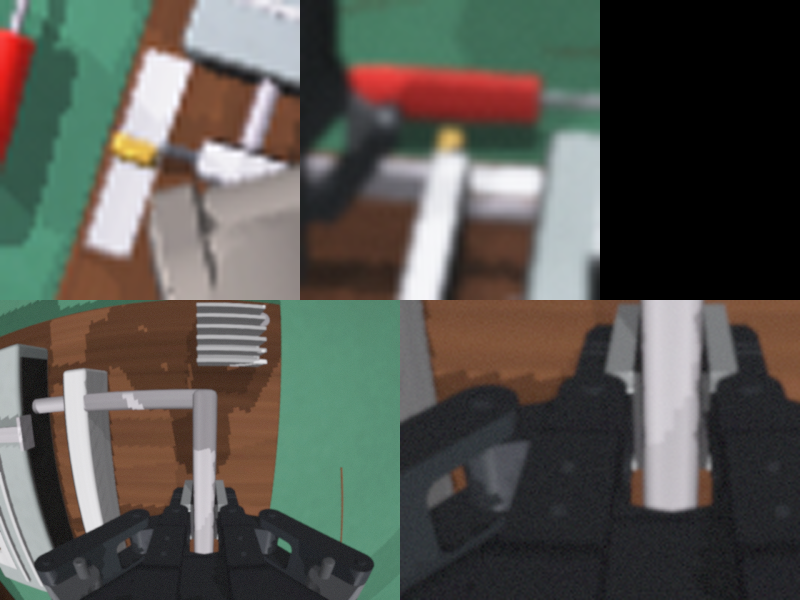

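In the top crop the marker sits at (134,150) and the pointer runs from about (160,151) to (196,157). I'll convert these and enlarge.

```bash
python3 - <<'E'
from h import *
t=load('t6')
cv2.imwrite('pics/c7.png',cv2.resize(t['img'][194:214,230:258],(784,560),interpolation=cv2.INTER_CUBIC))
A=lambda u,v,z: inv(at(t,217+(u+.5)/6-.5,179+(v+.5)/6-.5,z))*1e3
print('m',A(134,149.5,.034),'p',A(163,151,.036),A(195,157,.036))
E
```

```text
m [ -5.72625491 118.98013049] p [ -2.65042469 105.22179082] [-0.9631585  89.73008695]
```

View pics/c7.png

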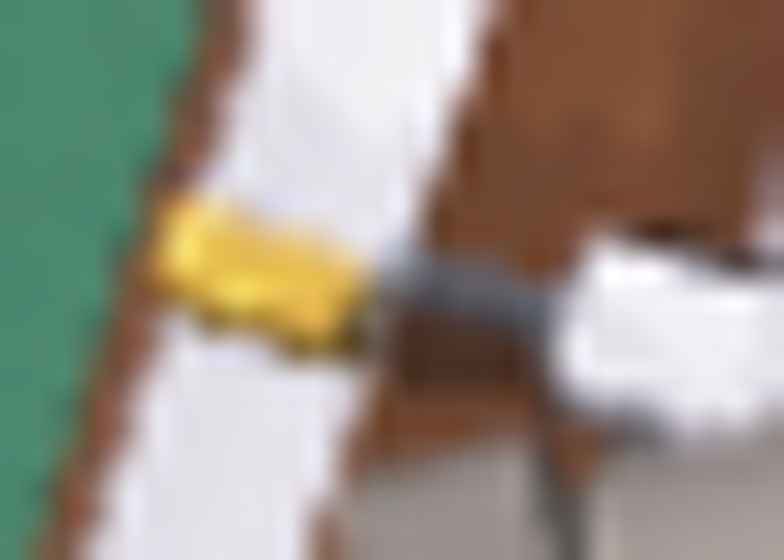

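The ten views are used up. The pointer seems 3–4 mm short of the marker's middle, so I'll measure numerically by rectifying strips in the top and wrist images.

```bash
cat >> h.py <<'E'
def pix(f,p,fish):
    F=f['img'].shape[0]/2/np.tan(np.radians(f['fovy'])/2);T=np.array(f['world_from_camera']);c=T[:3,:3].T@(np.array(p)-T[:3,3])
    x,y,z=c[0],-c[1],-c[2]
    k=np.arctan2(np.hypot(x,y),z)/np.hypot(x,y) if fish else 1/z
    return f['cx']+F*x*k,f['cy']+F*y*k
def strip(f,xs,ys,z,fish):
    m=np.array([[pix(f,[*W(x,y),z],fish) for y in ys] for x in xs],np.float32)
    return cv2.remap(f['img'],m[...,0],m[...,1],cv2.INTER_CUBIC).astype(float)
def edges(xs,p):
    h=(p.max()+p.min())/2;i=np.where((p[1:]>h)!=(p[:-1]>h))[0]
    return [round(float(1e3*(xs[j]+(h-p[j])/(p[j+1]-p[j])*(xs[1]-xs[0]))),2) for j in i]
def meas(fn,fish,px):
    f=load(fn);xs=np.arange(-.025,.02,.0005)
    s=strip(f,xs,np.arange(.113,.121,.001),.034,fish); b=(s[...,2]-s[...,0]).mean(1)
    xp=np.arange(px-.009,px+.009,.0005); g=strip(f,xp,np.arange(.0935,.1,.001),.036,fish)
    g=(g.max(-1)-g.min(-1)).mean(1)  # chroma: grey pointer low, wood high
    print(fn,'brass edges',edges(xs,b),'chroma',g[::2].round().astype(int).tolist(),'edges',edges(xp,g),'min',round(1e3*xp[g.argmin()],2))
E
python3 - <<'E'
from h import *
meas('top0',0,.029);meas('w1',1,.029);meas('w2',1,.029);meas('w3',1,.029);meas('t6',0,-.002)
E
```

```text
top0 brass edges [-11.31, -0.71] chroma [64, 64, 66, 67, 64, 57, 45, 27, 11, 7, 10, 9, 9, 19, 37, 53, 63, 64] edges [26.47, 33.97] min 28.5
w1 brass edges [-10.05, -0.36] chroma [46, 45, 44, 45, 44, 42, 32, 15, 3, 7, 4, 8, 23, 35, 38, 38, 38, 39] edges [26.51, 32.08] min 28.0
w2 brass edges [-10.53, -0.32] chroma [4, 4, 4, 4, 4, 4, 4, 3, 9, 10, 10, 6, 4, 3, 3, 3, 3, 3] edges [27.57, 30.93] min 35.5
w3 brass edges [-11.93, -0.91] chroma [7, 6, 6, 6, 6, 6, 5, 3, 6, 9, 9, 8, 5, 5, 4, 5, 6, 9] edges [28.43, 31.28, 36.62] min 27.0
t6 brass edges [-11.2, -0.58] chroma [47, 41, 39, 39, 39, 34, 26, 15, 7, 7, 9, 7, 9, 23, 42, 56, 64, 65] edges [-6.23, 2.62] min -2.5
```

```bash
python3 -m handwheel '[{"dp":[0,0.0018,0],"delta_rot":[0,0,0]},{"dp":[0,0.0036,0],"delta_rot":[0,0,0]},{"dp":[0,0.0036,0],"delta_rot":[0,0,0]},{"dp":[0,0.0036,0],"delta_rot":[0,0,0]}]'
python3 - <<'E'
from h import *
go(-.080,0,.026,TH+np.pi/2); save('top','t8'); save('side','s8'); meas('t8',0,-.006)
# direct slices in top view: dark-pointer and brass centrelines vs y
for fn,px in (('top0',.029),('t6',-.002),('t8',-.005)):
    f=load(fn)
    xp=np.arange(px-.010,px+.010,.0005)
    for y in (.092,.095,.098,.101):
        s=strip(f,xp,[y],.036,0)[:,0].mean(1) if 0 else strip(f,xp,[y],.036,0)[:,0]
        c=s.max(1)-s.min(1); w=np.clip(np.median(c)-c,0,None)
        print(fn,y,'c',c[::2].astype(int).tolist(),'grey',s.mean(1)[::2].astype(int).tolist())
E
```

```text
clock: 10.12
tcp_pos: [0.4747, 0.0559, 0.0268]
orientation: [-1.885, 2.506, -0.003]
contact_force: [7.1, -1.4, -3.6]
grip_width: 0.0108
gripper_force: 58.9
t 10.12 tcp holder [-0.0818  0.0004] 0.0268 w 0.0108 F [ 7.1 -1.4 -3.6] g 58.9
dp [0.0004, -0.0018, 0.0008] rot [-0.0047, 0.0034, -0.0017]
t8 brass edges [-11.2, -0.55] chroma [62, 62, 59, 54, 47, 38, 28, 18, 9, 7, 11, 11, 8, 16, 35, 53, 62, 64] edges [-9.69, -1.01] min -6.5
top0 0.092 c [63, 63, 63, 62, 63, 62, 55, 43, 27, 14, 6, 9, 7, 11, 29, 47, 59, 60, 58, 54] grey [75, 75, 75, 74, 73, 73, 75, 76, 76, 79, 84, 89, 93, 92, 87, 83, 80, 78, 75, 69]
top0 0.095 c [61, 61, 61, 62, 63, 57, 48, 36, 23, 10, 7, 9, 10, 7, 13, 31, 48, 61, 66, 65] grey [75, 76, 77, 76, 76, 75, 75, 75, 77, 85, 92, 99, 102, 102, 99, 91, 83, 77, 73, 74]
top0 0.098 c [65, 65, 67, 70, 70, 68, 63, 49, 28, 11, 7, 11, 9, 10, 23, 41, 58, 65, 64, 58] grey [79, 80, 81, 82, 82, 82, 80, 80, 83, 86, 92, 98, 101, 100, 92, 83, 75, 71, 72, 74]
top0 0.101 c [73, 73, 72, 71, 70, 71, 66, 51, 33, 13, 7, 12, 10, 7, 19, 40, 55, 62, 63, 62] grey [75, 74, 75, 78, 80, 80, 78, 76, 75
[... 745 characters left out ...]
t8 0.092 c [66, 65, 64, 60, 52, 42, 31, 15, 5, 7, 12, 13, 10, 14, 33, 50, 64, 66, 64, 65] grey [78, 77, 77, 75, 71, 65, 62, 62, 65, 69, 78, 88, 96, 96, 89, 82, 78, 77, 78, 77]
t8 0.095 c [62, 63, 61, 55, 49, 41, 28, 16, 9, 8, 11, 11, 8, 23, 45, 63, 67, 64, 62, 62] grey [77, 77, 75, 70, 62, 56, 55, 60, 68, 79, 89, 97, 99, 93, 83, 76, 75, 76, 77, 77]
t8 0.098 c [62, 61, 57, 53, 45, 36, 28, 22, 12, 6, 9, 9, 7, 12, 30, 47, 56, 63, 64, 63] grey [77, 75, 70, 63, 56, 53, 55, 60, 69, 77, 86, 92, 93, 89, 84, 80, 79, 77, 77, 77]
t8 0.101 c [61, 56, 51, 46, 39, 34, 30, 19, 8, 7, 13, 14, 10, 10, 29, 50, 67, 72, 66, 62] grey [75, 72, 64, 54, 48, 48, 53, 62, 72, 82, 93, 98, 98, 93, 85, 77, 70, 70, 72, 75]
```

```bash
python3 - <<'E'
from h import *
for fn in ('w1','w2','w3'):
    f=load(fn); print(fn,'cam holder x,y,z',inv(f['world_from_camera'][:2,3] if hasattr(f['world_from_camera'],'shape') else np.array(f['world_from_camera'])[:2,3]).round(3),np.array(f['world_from_camera'])[2,3].round(3))
    xp=np.arange(.022,.038,.00025)
    for y in (.094,.097,.100,.103):
        g=strip(f,xp,[y-.0005,y,y+.0005],.036,1).mean((1,2)); print(' ptr',y,g[::4].astype(int).tolist(),edges(xp,g))
    xs=np.arange(-.02,.01,.00025)
    for y in (.110,.114,.118,.122):
        s=strip(f,xs,[y-.0005,y,y+.0005],.034,1).mean(1); b=s[:,2]-s[:,0]; print(' br',y,edges(xs,b),'R',s[24:88:4,2].astype(int).tolist())
E
```

```text
w1 cam holder x,y,z [ 0.019 -0.005] 0.374
 ptr 0.094 [64, 63, 64, 67, 72, 79, 90, 92, 89, 82, 69, 61, 59, 57, 59, 63] [26.42, 31.6]
 ptr 0.097 [69, 69, 67, 69, 72, 81, 90, 94, 93, 83, 70, 63, 62, 62, 60, 58] [26.45, 31.48]
 ptr 0.1 [159, 159, 158, 156, 147, 127, 106, 102, 107, 121, 138, 143, 143, 146, 149, 149] [26.86, 31.44]
 ptr 0.103 [201, 201, 201, 199, 189, 161, 123, 104, 120, 149, 174, 182, 184, 184, 183, 184] [27.27, 31.11]
 br 0.11 [-9.98, -0.68] R [202, 201, 199, 195, 191, 188, 187, 186, 186, 187, 185, 188, 179, 159, 154, 169]
 br 0.114 [-10.07, -0.29] R [196, 196, 195, 194, 195, 199, 200, 200, 201, 199, 198, 197, 188, 164, 136, 145]
 br 0.118 [-10.03, -0.41] R [197, 196, 196, 194, 193, 197, 198, 200, 199, 199, 199, 198, 188, 165, 147, 160]
 br 0.122 [-10.49, -0.21] R [162, 160, 162, 171, 184, 197, 200, 200, 199, 200, 199, 199, 190, 168, 142, 131]
w2 cam holder x,y,z [ 0.016 -0.004] 0.205
 ptr 0.094 [162, 159, 161, 160, 158, 112, 97, 97, 95, 112, 142, 147, 146, 147, 150, 154] [26.68, 31.46]
 ptr 0.097 [210, 209, 209, 210, 204, 150, 98, 100, 101, 135, 185, 192, 193, 193, 193,
[... 850 characters left out ...]
6, 95, 104, 129, 162, 183, 190, 182, 162] [26.14, 32.26, 37.69]
 ptr 0.1 [209, 208, 206, 190, 153, 98, 72, 90, 98, 104, 134, 168, 195, 205, 199, 178] [26.19, 32.16]
 ptr 0.103 [209, 208, 208, 201, 180, 132, 90, 87, 97, 106, 133, 173, 197, 206, 201, 181] [26.76, 32.29]
 br 0.11 [-12.03, -1.42] R [186, 146, 121, 144, 181, 196, 199, 199, 199, 199, 198, 196, 191, 185, 191, 202]
 br 0.114 [-12.08, -1.23] R [185, 142, 123, 152, 189, 207, 212, 211, 211, 210, 209, 207, 200, 189, 188, 199]
 br 0.118 [-11.74, -0.54] R [128, 120, 122, 153, 189, 208, 212, 213, 212, 212, 210, 208, 198, 172, 137, 125]
 br 0.122 [-11.61, -0.32] R [80, 86, 105, 148, 191, 210, 214, 214, 213, 211, 211, 209, 197, 167, 115, 78]
```

Wrist-image measurements put the needed travel at about 34.6 mm, and the measured travel is 34.5 mm. The grip is steady, so I'm handing in.

```bash
python3 -c "
from h import *
go(-.0818,0,.0268,TH+np.pi/2); print(r.hand_in())"
```

```text
t 10.22 tcp holder [-0.0817  0.0004] 0.0269 w 0.011 F [ 6.7 -1.6 -3.5] g 58.9
dp [0.0004, 0.0001, 0.0001] rot [-0.0047, 0.0034, -0.0017]
the job is handed in; nothing more can be done
None
```

The job is handed in with no verdict shown: the edge stop is within about 0.5 mm of the long marker's middle, and the jaw is held 34.5 mm out against the spring, level with its marker by the close wrist views (34.4–34.7 mm needed), though the coarser top view and one farther wrist view suggest it could be 1–1.5 mm short.

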